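# Set the pill organiser under the swing-arm magnifier

### The arm

A 6-joint arm with a two-finger parallel gripper is mounted at the origin on the work surface. World frame = base frame: x ahead of the robot, y to its left, z up, the work surface at z = 0. Lengths are in m, angles in degrees, forces in N, time in s.
With the tool pointing down it reaches from about 0.3 to 0.75 m from the base axis. Payload 8.5 kg.
Tool frame: the origin (TCP) lies between the finger pads; the fingertips stand 22 mm ahead of it and the grasp point (between the pads) lies 3 mm ahead of it (env.nose_length is the distance from the TCP to the fingertips, in m); z points along the fingers, x is the direction in which the jaws open and shut, and the axes are right-handed (so a half turn about z gives the same grasp; the last joint's range is limited). The gripper opens to 85 mm and grips with 20 to 120 N. Pads are 22 mm wide; open, the fingers measure 114 mm over their backs; the gripper's body (76 mm by 85 mm) begins 54 mm behind the grasp point. The pads swing forward as they close: fully open they stand 13 mm farther back than shut.
Start: joints at [59.8, 21.807, 74.336, -0, 83.858, -12.336], TCP at [0.169, 0.523, 0.253] pointing down, gripper open.
Joint ranges: [-178.18, 178.18], [-50.72, 133.34], [12.68, 142.11], [-81.47, 261.47], [9.98, 163.14], [-165.26, 165.26]. Speed limits (degrees/s): [136.94, 136.94, 180, 180, 180, 180].

### API

Orientations are given as a 3x3 rotation matrix whose columns are the frame's x, y, z axes.
In Python, from rig import env gives the robot as it stands.
- The arm moves only by the tool arm_command, never from a script. Its argument "steps" is a list of rows, each an object with "delta_pos": the shift along the world's x, y, z in mm, a list of three; "dr": the turn, a rotation vector about the world's x, y, z in degrees, a list of three. In form: [{"delta_pos": [dx, dy, dz], "dr": [wx, wy, wz]}, ...]. A call has 1 to 20 rows; each row shifts and turns the commanded pose from where the row before left it; what a row does not reach is not made up. A row lasts 1/10 s, in which the tool goes at most 50 mm and 8.59 degrees, less where a joint would pass 70% of its speed; a pose out of reach is approached as far as the arm can. A call with a gripper value outside its range is refused whole. "grip" is the opening, from 0 (shut) to 1 (fully open), set as the call begins (left out, the last holds). The fingers move at their own pace and stop on an object; "squeeze" is the grip in N (left out, the last holds). Time passes only in rows, so rows that do not move let the fingers close. It gives the time, the measured TCP pose, the force and the opening at its end, in the units of the state.
- env.observe(): the state, without advancing time (a new reading comes with each control period).
- env.get_image(name): name is "scene" or "top"; returns the picture (384x512x3 uint8, blue, green, red); there is no depth.
- env.get_calibration(name): a dict with "fx", "fy", "cx", "cy" (pixels), "view" (4x4, takes a point from world to camera coordinates). Camera axes: x right, y up, looking along -z (the intrinsics and any distortion apply to the point x, -y, -z); pixel columns grow to the right and rows downward; lengths in m; the calibration is good to about 2 mm. A picture is of the moment at which its call begins. get_calibration takes no time and is no camera call.
- env.close_job(): hands the job in, once; it reports no verdict.
The state is a dict: "time_s": time; "q": joint angles; "qvel": joint speeds; "joint_efforts": joint torques, N m; "position": TCP position; "tool_rot": TCP orientation; "ft_force": force on the tool from outside, world axes, zero at the start; "wrist_torque": the same for the moment, N m; "grip_width": finger opening in m.
Only numpy, scipy, OpenCV 4.12 (cv2) and the standard library are available. Lean on these libraries where they do the work, as an engineer would, in place of code of your own. Each camera call takes 0.05 s, during which the arm holds its last target. There are 200 camera calls.

### The job

The weekly pill organiser is to be refilled under the magnifier lamp, whose lens now stands over the slanted stand: swing the lamp's arm clear of the stand, then set the organiser on the slope, right way up, flat, centred along it and down against the two front tabs, and swing the arm back so that the lens is centred over the organiser. Keep the organiser right way up all the while and leave the dish, pill bottle, tumbler and nail clipper where they are.

Things in the scene. Friction and masses are not known exactly. Their poses are not given: they have to be found in the camera images.
- lamp: Lamp base and post, fixed: white disc 170 mm across, 22 mm high, carrying an upright steel post 18 mm thick, 185 mm high. Origin under the disc's centre, on the hinge axis; its y axis points roughly to the stand.
- lamp_arm (a joint): Swing of the magnifier lamp's arm about its vertical post, rad: 0 when the arm points along the lamp base's +y, growing anticlockwise seen from above; range -1.5 to 1.5. No spring: friction (0.1 N m) holds it where it is left. Swung clockwise (away from the robot) the head passes over open counter.
- lamp_hinge (a point): Point on the vertical hinge axis of the lamp arm, at the height of the arm tube's centreline (202 mm above the counter). The white hub around it is 34 mm across and reaches 17 mm above and below.
- lamp_grip (a point): Point on the centreline of the arm's level steel tube, 110 mm from the hinge axis, a good place to pinch it. The tube is 14 mm thick and bare from 17 to 156 mm from the hinge axis; nothing is above it.
- lens_center (a point): The magnifier's round clear glass lens, lying level, in a white ring 136 mm across outside, 112 mm inside and 20 mm high (185 to 205 mm above the counter). This point is the centre of the glass, 240 mm from the hinge axis; it moves with the arm. The glass is 112 mm across and 12 mm thick in the middle.
- stand: Slanted stand of bent aluminium sheet, 170 mm long, 46 mm deep, fixed on a dark grey silicone mat 3 mm thick. Two turned-up tabs on its low front edge; between them the edge is open, so a finger can pass. Under the plate only upright sheets within its outline. Origin under the stand, below the slope's origin; z up.
- slope: Sloped top of the stand: plate 170 mm long (y) by 50 mm deep (x, pointing 20 degrees down the slope to the tabs, away from the robot); z is its upward normal. Origin on the upper face, 48 mm above the counter, mid-length, 17 mm upslope of the tabs: where the centre of the organiser's underside comes to lie when home. Plate spans x -31 to +18 mm. Tabs 12 mm high, 26 mm wide, at y = -55 and +55 mm.
- organiser: Weekly pill organiser, white plastic box with a row of seven grey flip lids on top: 32 mm (its x) by 150 mm (its y, long) by 25 mm high, about 90 g, loose on the counter. Origin at the centre of its underside, z up. Grasp it across its 32 mm width at the middle. Either end may face either way on the stand.
- dish: Bystander: white ceramic dish, 100 mm across, 28 mm high, loose. Origin under its centre.
- pillbottle: Bystander: amber pill bottle with white cap, 42 mm across, 75 mm high, loose. Origin under its centre.
- tumbler: Bystander: white ceramic tumbler, 72 mm across, 95 mm high, loose. Origin under its centre.
- clipper: Bystander: steel nail clipper, about 60 mm long and 15 mm high, lying on the silicone mat just beyond the stand. Origin under its centre.

How it is judged (in metres and radians):
On the way, in this order (a step that is already met when the one before it is completed fails the run):
1. the lamp arm is swung clear: the lens centre is more than 120 mm, seen from above, from the middle of the stand's slope (horizontal distance between lens_center and slope above 0.12 m), for 0.2 s.
2. the organiser lies home on the slope and is let go (x of organiser in the frame of slope between -0.006 and 0.003 m and y of organiser in the frame of slope between -0.012 and 0.012 m and z of organiser in the frame of slope between -0.004 and 0.004 m and angle between the z axis of organiser and the z axis of slope, either way round below 0.07 rad and angle between the y axis of organiser and the y axis of slope, either way round below 0.07 rad and angle between organiser's own z axis and vertical below 0.6 rad and contact force between the fingers and organiser below 0.1 N), for 0.3 s.
At the end, for the whole second after the job is handed in: Organiser at rest on the slope, right way up, flat and in line within 0.07 rad, middle within 12 mm of the slope's middle lengthwise, front face within 6 mm of the tabs; lens centre within 25 mm of the organiser's centre seen from above, lamp arm still (x of organiser in the frame of slope between -0.006 and 0.003 m and y of organiser in the frame of slope between -0.012 and 0.012 m and z of organiser in the frame of slope between -0.004 and 0.004 m and angle between the z axis of organiser and the z axis of slope, either way round below 0.07 rad and angle between the y axis of organiser and the y axis of slope, either way round below 0.07 rad and angle between organiser's own z axis and vertical below 0.6 rad and horizontal distance between lens_center and organiser below 0.025 m and velocity of joint lamp_arm between -0.05 and 0.05 rad/s and linear speed of organiser below 0.02 m/s); the robot touches nothing.
It fails at once if the organiser is tipped more than 0.8 rad (angle between organiser's own z axis and vertical above 0.8 rad).
It fails at once if a bystander (dish, pill bottle, tumbler or nail clipper) is moved more than 25 mm or tipped (distance of any of dish, pillbottle, tumbler, clipper from where it was at the start of the episode above 0.025 m or angle between any of dish, pillbottle, tumbler, clipper's own z axis and vertical above 0.35 rad).
It also fails if it takes over 62 s, if anything falls off the work surface, if the arm or the gripper's body presses on something with over 40 N, if the wrist force passes 120 N, or if a joint passes its speed limit or range.

## Working session

There is one attempt and no reset: what is moved stays moved. The work goes in short steps, Python scripts to look and compute and a tool call to move; the robot and the scene stay as the last step left them, time stands still between calls to the robot, and variables do not carry over. Pictures are saved under pics/ and viewed, about 8 in all and at most 12, crops included, and the job is handed in when it is done.

Besides the shell and the picture viewer there is one more tool, called after "Request:" by a JSON object that holds its "name" and its "arguments". arm_command: Moves the arm, as the interface text tells. Its arguments: {"type":"object","properties":{"steps":{"type":"array"},"grip":{"type":"number"},"squeeze":{"type":"number"}},"required":["steps"]}

```bash
mkdir -p pics; ls
cat > h.py <<'E'
import numpy as np, cv2
from rig import env
def snap(n,f): 
    im=env.get_image(n); cv2.imwrite('pics/'+f,im); return im
def cal(n):
    c=env.get_calibration(n); return c,np.array(c['view'])
def ray(n,u,v,z):
    c,V=cal(n); d=np.array([(u-c['cx'])/c['fx'],-(v-c['cy'])/c['fy'],-1.])
    R=V[:3,:3]; o=-R.T@V[:3,3]; w=R.T@d; return o+w*(z-o[2])/w[2]
def proj(n,p):
    c,V=cal(n); q=V[:3,:3]@np.array(p)+V[:3,3]
    return np.array([c['fx']*q[0]/-q[2]+c['cx'], c['fy']*-q[1]/-q[2]+c['cy']])
E
python3 - <<'E'
from h import *
for n in('scene','top'):
    snap(n,n+'0.png'); c,V=cal(n); print({k:c[k] for k in c if k!='view'}, -V[:3,:3].T@V[:3,3])
s=env.observe();print(s['time_s'],s['position'],s['tool_rot'],s['grip_width'])
E
```

```text
pics
{'fx': 425.89082399232166, 'fy': 425.89082399232166, 'cx': 254.81913892216122, 'cy': 190.41642485410483} [ 0.88323894 -0.52698936  0.81290596]
{'fx': 436.4840755091002, 'fy': 436.4840755091002, 'cx': 253.6577741043625, 'cy': 187.64295203695968} [ 0.42003115 -0.00179004  1.06511555]
0.1 [0.16860385 0.52328382 0.25278268] [[ 3.06799413e-01  9.51773985e-01 -6.34114177e-04]
 [ 9.51773380e-01 -3.06799954e-01 -1.10481432e-03]
 [-1.24607973e-03 -2.64576607e-04 -9.99999189e-01]] 0.08536494570105373
```

View pics/top0.png

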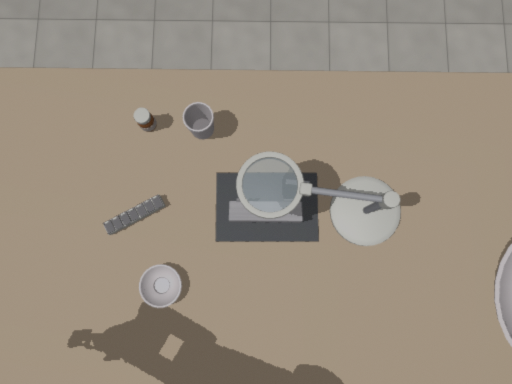

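View pics/scene0.png

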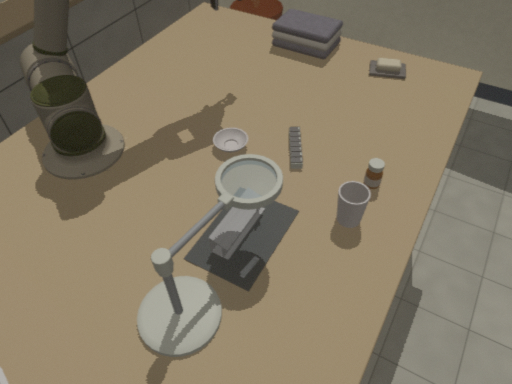

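Run:
```python
from h import *
t=cv2.imread('pics/top0.png'); s=cv2.imread('pics/scene0.png')
a=cv2.resize(t[145:255,200:420],None,fx=3.6,fy=3.6,interpolation=cv2.INTER_CUBIC)[:, :800]
b=cv2.resize(t[185:245,95:175],None,fx=5,fy=5,interpolation=cv2.INTER_CUBIC)
c=cv2.resize(s[180:290,180:310],None,fx=3,fy=3,interpolation=cv2.INTER_CUBIC)[:200*2-200+100]
o=np.zeros((600,800,3),np.uint8); o[:a.shape[0],:a.shape[1]]=a
b=b[:204]; 
cv2.imwrite('pics/c1.png',a)
b=cv2.resize(t[185:245,95:175],None,fx=5,fy=5,interpolation=cv2.INTER_CUBIC)
c=cv2.resize(s[180:290,180:310],None,fx=3,fy=3,interpolation=cv2.INTER_CUBIC)
o=np.zeros((330,790,3),np.uint8); o[:300,:400]=b; o[:,400:790]=c
cv2.imwrite('pics/c2.png',o)
for p in[(157,198,.025),(110,230,.025),(160,202,.025),(133.5,214.5,.025),(391,199,.219),(270,185.5,.2),(365,210.5,.022),(216,172.5,.003),(319,172.5,.003),(319,242,.003),(216,242,.003),(230,202,.06),(302,202,.06),(230,221,.04),(302,221,.04)]:print(p,ray('top',*p).round(4))
```

```text
(157, 198, 0.025) [0.5607 0.2345 0.025 ]
(110, 230, 0.025) [0.4825 0.3426 0.025 ]
(160, 202, 0.025) [0.5511 0.2268 0.025 ]
(133.5, 214.5, 0.025) [0.5202 0.2888 0.025 ]
(391, 199, 0.219) [ 0.5381 -0.2671  0.219 ]
(270, 185.5, 0.2) [ 0.5651 -0.0312  0.2   ]
(365, 210.5, 0.022) [ 0.5369 -0.2655  0.022 ]
(216, 172.5, 0.003) [0.6292 0.0962 0.003 ]
(319, 172.5, 0.003) [ 0.6323 -0.1591  0.003 ]
(319, 242, 0.003) [ 0.4612 -0.1571  0.003 ]
(216, 242, 0.003) [0.4581 0.0917 0.003 ]
(230, 202, 0.06) [0.5486 0.0566 0.06  ]
(302, 202, 0.06) [ 0.5507 -0.1104  0.06  ]
(230, 221, 0.04) [0.5062 0.0568 0.04  ]
(302, 221, 0.04) [ 0.5083 -0.1123  0.04  ]
```

View pics/c1.png

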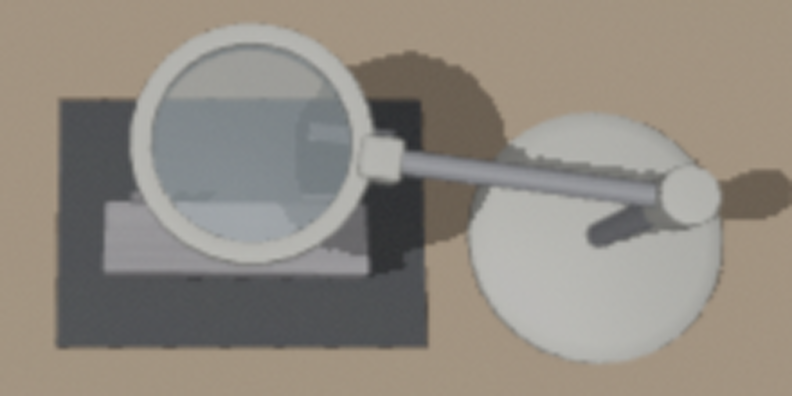

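View pics/c2.png

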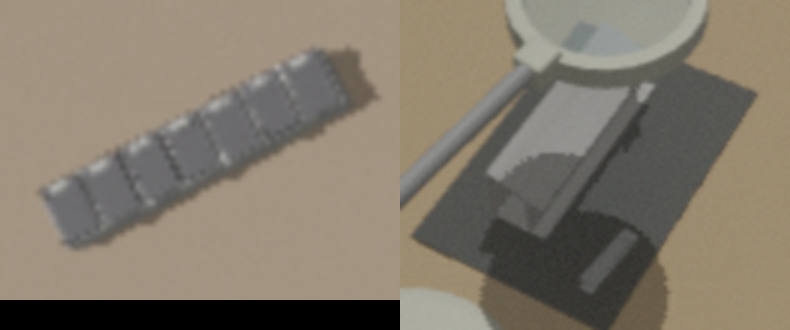

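Run:
```python
from h import *
T=lambda u,v,s,ou,ov,z,n='top':ray(n,u/s+ou,v/s+ov,z)
st=[T(104,273,3.6,200,145,.0586),T(370,275,3.6,200,145,.0586),T(105,201,3.6,200,145,.042)]
print('stand',np.round(st,4)); n0,n1,f0=st
d=n0-n1; print('len',np.linalg.norm(d),'ang',np.degrees(np.arctan2(d[0],d[1])))
print('near mid',(n0+n1)/2,'depth',f0-n0)
# scene: near-right corner (lower-left in scene) etc.
for p,z in [((487,175),.0586),((545,237),.042),((545,237),.003)]: print('scene',p,z,T(p[0]-400,p[1],3,180,180,z,'scene'))
o=[T(*p,5,95,185,.025) for p in((40,192),(318,48),(347,103),(72,245))]; print('org',np.round(o,4)); o=np.array(o)
print(o.mean(0), [np.linalg.norm(o[i]-o[(i+1)%4]) for i in range(4)]); d=(o[1]+o[2]-o[0]-o[3]); print('dir',np.degrees(np.arctan2(d[1],d[0])))
print('lens',T(251,143,3.6,200,145,.2),T(251,143,3.6,200,145,.195),'hub',T(691,195,3.6,200,145,.219))
print('tumbler',ray('top',198,117,.095),'bottle',ray('top',142,115,.075),'dish',ray('top',161,286,.028))
s=cv2.imread('pics/scene0.png')
cv2.imwrite('pics/c3.png',cv2.resize(s[115:180,270:320],None,fx=7,fy=7,interpolation=cv2.INTER_CUBIC))
m=np.array([[.6292,.0962],[.6323,-.1591],[.4612,-.1571],[.4581,.0917]]).mean(0);print(m)
```

```text
stand [[ 0.505   0.0584  0.0586]
 [ 0.5058 -0.1121  0.0586]
 [ 0.5537  0.0597  0.042 ]]
len 0.17047365810620868 ang -0.2748843354845037
near mid [ 0.5054085 -0.0268775  0.0586   ] depth [ 0.04870123  0.0013558  -0.0166    ]
scene (487, 175) 0.0586 [ 0.51295554 -0.1137152   0.0586    ]
scene (545, 237) 0.042 [ 0.57125828 -0.12929733  0.042     ]
scene (545, 237) 0.003 [ 0.55547523 -0.10917816  0.003     ]
org [[0.498  0.3604 0.025 ]
 [0.569  0.2311 0.025 ]
 [0.5425 0.2159 0.025 ]
 [0.4731 0.3435 0.025 ]]
[0.52063593 0.28768538 0.025     ] [np.float64(0.14750129047977328), np.float64(0.030525598340131133), np.float64(0.14525259575744753), np.float64(0.03015032779083467)]
dir -61.34175491169758
lens [ 0.5666954  -0.03060129  0.2       ] [ 0.56754306 -0.03076781  0.195     ] hub [ 0.53775035 -0.26897732  0.219     ]
tumbler [0.74133575 0.13281367 0.095     ] bottle [0.75130694 0.2681043  0.075     ] dish [0.3541652  0.21464113 0.028     ]
[ 0.5452   -0.032075]
```

View pics/c3.png

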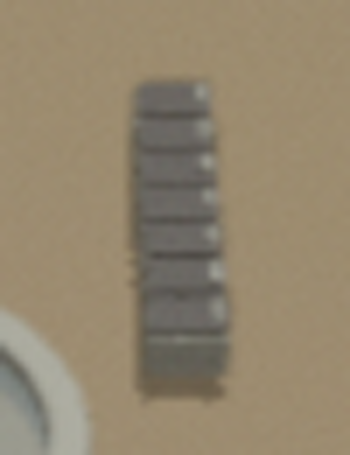

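Request:
{"name": "arm_command", "arguments": {"steps": [{"delta_pos": [0,0,50],"dr": [0,0,0]},{"delta_pos": [20,-36,0],"dr": [0,0,-4]},{"delta_pos": [20,-36,0],"dr": [0,0,-4]},{"delta_pos": [20,-36,0],"dr": [0,0,-4]},{"delta_pos": [20,-36,0],"dr": [0,0,-4]},{"delta_pos": [20,-36,0],"dr": [0,0,-4]},{"delta_pos": [20,-36,0],"dr": [0,0,-4]},{"delta_pos": [20,-36,0],"dr": [0,0,-4]},{"delta_pos": [20,-36,0],"dr": [0,0,-4]},{"delta_pos": [20,-36,0],"dr": [0,0,-4]},{"delta_pos": [20,-36,0],"dr": [0,0,-4]},{"delta_pos": [20,-36,0],"dr": [0,0,-4]},{"delta_pos": [20,-36,0],"dr": [0,0,-4]},{"delta_pos": [20,-36,0],"dr": [0,0,-4]},{"delta_pos": [20,-36,0],"dr": [0,0,-4]},{"delta_pos": [20,-36,0],"dr": [0,0,-4]},{"delta_pos": [20,-36,0],"dr": [0,0,-4]},{"delta_pos": [20,-36,0],"dr": [0,0,-4]},{"delta_pos": [20,-36,0],"dr": [0,0,-4]},{"delta_pos": [20,-36,0],"dr": [0,0,-4]}], "grip": 0.7}}

```text
time_s: 2.1
position: [0.5492, -0.1621, 0.3029]
tool_rot: [[0.998, -0.071, -0.001], [-0.071, -0.998, 0.001], [-0.001, -0.0, -1.0]]
ft_force: [0.7, 0.5, 0.6]
grip_width: 0.0595
```

Request:
{"name": "arm_command", "arguments": {"steps": [{"delta_pos": [2,2,-32],"dr": [0,0,-3]},{"delta_pos": [0,0,-32],"dr": [0,0,0]},{"delta_pos": [0,0,-31],"dr": [0,0,0]},{"delta_pos": [0,0,0],"dr": [0,0,0]}]}}

```text
time_s: 2.5
position: [0.5492, -0.1578, 0.2043]
tool_rot: [[0.993, -0.12, -0.008], [-0.12, -0.993, 0.004], [-0.008, -0.003, -1.0]]
ft_force: [-0.2, 0.6, 0.6]
grip_width: 0.06
```

Request:
{"name": "arm_command", "arguments": {"steps": [{"delta_pos": [0,0,0],"dr": [0,0,0]},{"delta_pos": [0,0,0],"dr": [0,0,0]},{"delta_pos": [0,0,0],"dr": [0,0,0]}], "grip": 0.4}}

```text
time_s: 2.8
position: [0.5512, -0.1587, 0.21]
tool_rot: [[0.993, -0.119, 0.003], [-0.119, -0.993, -0.001], [0.003, 0.001, -1.0]]
ft_force: [0.1, -0.1, 0.5]
grip_width: 0.0341
```

Run:
```python
from h import *
H=np.array([.5378,-.269])
p=lambda d:H+.11*np.array([np.sin(np.radians(d)),np.cos(np.radians(d))])
prev=env.observe()['position'][:2]; print(env.observe()['position'],env.observe()['ft_force'])
for d in range(11,80,4): q=p(d); print(d,np.round((q-prev)*1000,1)); prev=q
```

```text
[ 0.55119692 -0.15872557  0.20995446] [ 0.13551451 -0.06868027  0.47018056]
11 [ 7.6 -2.3]
15 [ 7.5 -1.7]
19 [ 7.3 -2.2]
23 [ 7.2 -2.8]
27 [ 7.  -3.2]
31 [ 6.7 -3.7]
35 [ 6.4 -4.2]
39 [ 6.1 -4.6]
43 [ 5.8 -5. ]
47 [ 5.4 -5.4]
51 [ 5.  -5.8]
55 [ 4.6 -6.1]
59 [ 4.2 -6.4]
63 [ 3.7 -6.7]
67 [ 3.2 -7. ]
71 [ 2.8 -7.2]
75 [ 2.2 -7.3]
79 [ 1.7 -7.5]
```

Request:
{"name": "arm_command", "arguments": {"steps": [{"delta_pos": [7.6,-2.3,-4],"dr": [0,0,-4]},{"delta_pos": [7.5,-1.7,0],"dr": [0,0,-4]},{"delta_pos": [7.3,-2.2,0],"dr": [0,0,-4]},{"delta_pos": [7.2,-2.8,0],"dr": [0,0,-4]},{"delta_pos": [7,-3.2,0],"dr": [0,0,-4]},{"delta_pos": [6.7,-3.7,0],"dr": [0,0,-4]},{"delta_pos": [6.4,-4.2,0],"dr": [0,0,-4]},{"delta_pos": [6.1,-4.6,0],"dr": [0,0,-4]},{"delta_pos": [5.8,-5,0],"dr": [0,0,-4]},{"delta_pos": [5.4,-5.4,0],"dr": [0,0,-4]},{"delta_pos": [5,-5.8,0],"dr": [0,0,-4]},{"delta_pos": [4.6,-6.1,0],"dr": [0,0,-4]},{"delta_pos": [4.2,-6.4,0],"dr": [0,0,-4]},{"delta_pos": [3.7,-6.7,0],"dr": [0,0,-4]},{"delta_pos": [3.2,-7,0],"dr": [0,0,-4]},{"delta_pos": [2.8,-7.2,0],"dr": [0,0,-4]},{"delta_pos": [2.2,-7.3,0],"dr": [0,0,-4]},{"delta_pos": [1.7,-7.5,0],"dr": [0,0,-4]},{"delta_pos": [0,0,0],"dr": [0,0,0]},{"delta_pos": [0,0,0],"dr": [0,0,0]}]}}

```text
time_s: 4.8
position: [0.6452, -0.2476, 0.205]
tool_rot: [[0.195, -0.981, 0.001], [-0.981, -0.195, -0.0], [0.001, -0.001, -1.0]]
ft_force: [-0.0, 0.2, 0.7]
grip_width: 0.0341
```

Request:
{"name": "arm_command", "arguments": {"steps": [{"delta_pos": [0,0,0],"dr": [0,0,0]},{"delta_pos": [0,0,0],"dr": [0,0,0]},{"delta_pos": [0,0,50],"dr": [0,0,0]},{"delta_pos": [0,0,50],"dr": [0,0,0]},{"delta_pos": [-40,25,0],"dr": [0,0,3]},{"delta_pos": [-40,25,0],"dr": [0,0,3]},{"delta_pos": [-40,25,0],"dr": [0,0,3]},{"delta_pos": [-40,25,0],"dr": [0,0,3]}], "grip": 0.7}}

```text
time_s: 5.6
position: [0.4833, -0.1464, 0.3044]
tool_rot: [[0.396, -0.918, 0.0], [-0.918, -0.396, -0.0], [0.0, -0.0, -1.0]]
ft_force: [-0.5, -0.5, 1.0]
grip_width: 0.0598
```

Run:
```python
from h import *
t=snap('top','t1.png'); s=snap('scene','s1.png')
a=cv2.resize(t[100:270,200:460],None,fx=1.5,fy=1.5)
a=cv2.resize(t[160:260,205:335],None,fx=4,fy=4,interpolation=cv2.INTER_CUBIC)
b=cv2.resize(t,(280,210)); c=cv2.resize(s,(280,210))
o=np.zeros((420,800,3),np.uint8); o[:400,:520]=a;o[:210,520:]=b;o[210:,520:]=c
cv2.imwrite('pics/c4.png',o); print(env.observe()['position'],env.observe()['tool_rot'],env.observe()['q'])
```

```text
[ 0.48077266 -0.14417159  0.30473495] [[ 0.39605083 -0.91822608 -0.00214634]
 [-0.91822613 -0.3960541   0.00138723]
 [-0.00212386  0.00142141 -0.99999673]] [-3.02344435e+01  1.50482113e+01  7.58599944e+01  6.74801877e-03
  8.92380653e+01  3.64337882e+01]
```

View pics/c4.png

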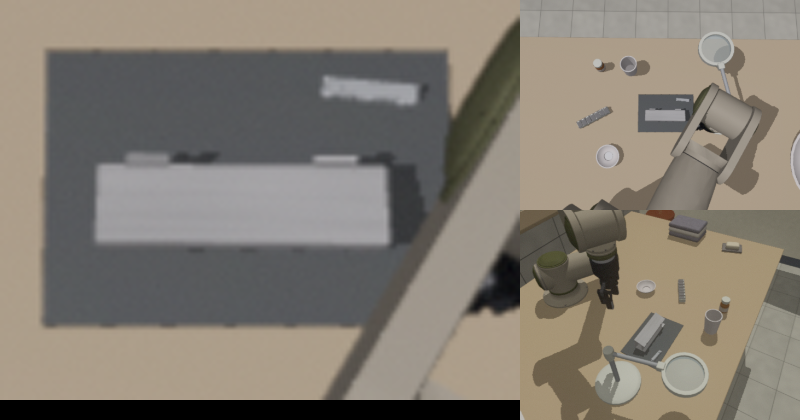

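Run:
```python
from h import *
s=cv2.imread('pics/s1.png'); t=cv2.imread('pics/t1.png')
a=cv2.resize(s[190:270,190:290],None,fx=5,fy=5,interpolation=cv2.INTER_CUBIC)
b=cv2.resize(s[120:175,280:315],None,fx=7,fy=7,interpolation=cv2.INTER_CUBIC)
o=np.zeros((400,760,3),np.uint8); o[:,:500]=a;o[:385,505:750]=b
cv2.imwrite('pics/c5.png',o)
```

```text
(no output)
```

View pics/c5.png

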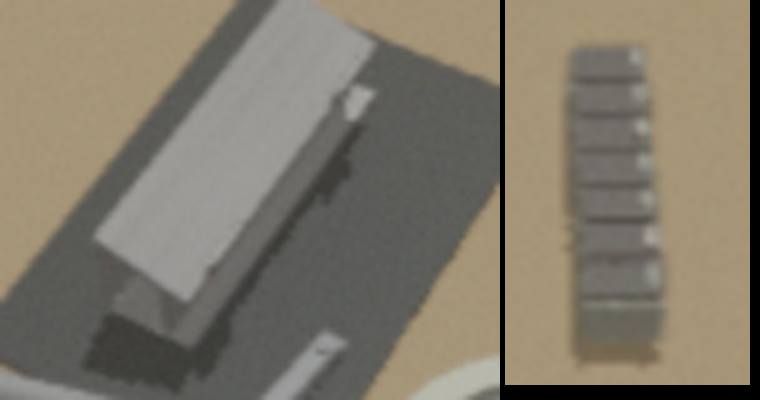

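Run:
```python
from h import *
from scipy.optimize import least_squares
def fit(obs,x0,name):
    def f(x):
        c,s=np.cos(x[2]),np.sin(x[2]); R=np.array([[c,-s,0],[s,c,0],[0,0,1]])
        return np.concatenate([proj(n,R@np.array(P)+[x[0],x[1],0])-uv for n,uv,P in obs])
    for sel in('both','top','scene'):
        o=obs; 
        if sel!='both': o=[k for k in obs if k[0]==sel]
        full=obs; obs=o; r=least_squares(f,x0); obs=full
        print(name,sel,r.x[:2].round(4),np.degrees(r.x[2]).round(2),'res',np.round(r.fun.reshape(-1,2),1).tolist())
a=np.radians(20)
S=lambda x,y,z=0:(x*np.cos(a)+z*np.sin(a),y,.048-x*np.sin(a)+z*np.cos(a))
T=lambda u,v:('top',np.array([u/4+205,v/4+160])); C=lambda u,v:('scene',np.array([u/5+190,v/5+190]))
O=lambda u,v:('scene',np.array([(u-505)/7+280,v/7+120])); P=lambda u,v:('top',np.array([u/5+95,v/5+185]))
L,D=-.031,.018
fit([(*T(95,243),S(L,.085)),(*T(388,243),S(L,-.085)),(*T(97,165),S(D,.085)),(*T(388,165),S(D,-.085)),
 (*C(95,238),S(L,-.085)),(*C(190,300),S(D,-.085)),(*C(376,42),S(D,.085))],[.535,-.0265,0],'stand')
w,l,h=.016,.075,.025
fit([(*P(40,192),(w,l,h)),(*P(318,48),(w,-l,h)),(*P(347,103),(-w,-l,h)),(*P(72,245),(-w,l,h)),
 (*O(580,302),(-w,-l,h)),(*O(662,300),(w,-l,h)),(*O(572,48),(-w,l,h)),(*O(643,46),(w,l,h)),(*O(578,340),(-w,-l,0)),(*O(660,340),(w,-l,0))],[.5206,.2877,.5],'org')
```

```text
stand both [ 0.5378 -0.0259] 0.86 res [[0.0, -1.0], [0.4, -1.2], [0.1, -0.3], [-0.8, -0.5], [-0.5, -0.6], [-1.0, -0.3], [-1.1, -0.7]]
stand top [ 0.5361 -0.0261] 0.6 res [[0.0, -0.4], [0.4, -0.2], [0.2, 0.3], [-0.6, 0.4]]
stand scene [ 0.5405 -0.0262] 0.53 res [[0.3, -0.2], [-0.2, 0.3], [-0.0, -0.1]]
org both [0.5232 0.2878] 28.98 res [[-0.3, -1.2], [0.5, -1.9], [0.6, -1.3], [-0.9, 0.1], [-0.7, -1.0], [-0.3, -0.8], [-1.5, -1.0], [-0.5, -0.8], [-0.8, 0.2], [-0.6, 0.2]]
org top [0.5207 0.2877] 28.78 res [[-0.3, -0.2], [0.6, -0.7], [0.7, -0.1], [-1.0, 1.0]]
org scene [0.526  0.2871] 28.46 res [[-0.1, -0.5], [0.3, -0.2], [-0.5, -0.6], [0.5, -0.3], [-0.2, 0.7], [0.0, 0.8]]
```

Request:
{"name": "arm_command", "arguments": {"steps": [{"delta_pos": [3,31,0],"dr": [0,0,6.8]},{"delta_pos": [3,31,0],"dr": [0,0,6.8]},{"delta_pos": [3,31,0],"dr": [0,0,6.8]},{"delta_pos": [3,31,0],"dr": [0,0,6.8]},{"delta_pos": [3,31,0],"dr": [0,0,6.8]},{"delta_pos": [3,31,0],"dr": [0,0,6.8]},{"delta_pos": [3,31,0],"dr": [0,0,6.8]},{"delta_pos": [3,31,0],"dr": [0,0,6.8]},{"delta_pos": [3,31,0],"dr": [0,0,6.8]},{"delta_pos": [3,31,0],"dr": [0,0,6.8]},{"delta_pos": [3,31,0],"dr": [0,0,6.8]},{"delta_pos": [3,31,0],"dr": [0,0,6.8]},{"delta_pos": [3,31,0],"dr": [0,0,6.8]},{"delta_pos": [3,29,0],"dr": [0,0,6.8]},{"delta_pos": [0,0,-45],"dr": [0,0,0]},{"delta_pos": [0,0,-45],"dr": [0,0,0]},{"delta_pos": [0,0,-45],"dr": [0,0,0]},{"delta_pos": [0,0,-45],"dr": [0,0,0]},{"delta_pos": [0,0,0],"dr": [0,0,0]},{"delta_pos": [0,0,0],"dr": [0,0,0]}], "grip": 1}}

```text
time_s: 7.7
position: [0.5278, 0.2846, 0.1254]
tool_rot: [[0.88, 0.475, 0.001], [0.475, -0.88, 0.0], [0.001, 0.0, -1.0]]
ft_force: [0.4, -1.1, 0.6]
grip_width: 0.0856
```

Run:
```python
from h import *
t=snap('top','t2.png'); s=snap('scene','s2.png')
a=cv2.resize(t[165:255,85:185],None,fx=4,fy=4,interpolation=cv2.INTER_CUBIC)
b=cv2.resize(s[90:180,250:350],None,fx=4,fy=4,interpolation=cv2.INTER_CUBIC)
cv2.imwrite('pics/c6.png',np.hstack([a,b])); o=env.observe();print(o['position'],np.degrees(np.arctan2(o['tool_rot'][1][0],o['tool_rot'][0][0])),env.nose_length,o['time_s'])
```

```text
[0.5284682  0.28482674 0.1271187 ] 28.3439739695924 0.022 7.8
```

View pics/c6.png

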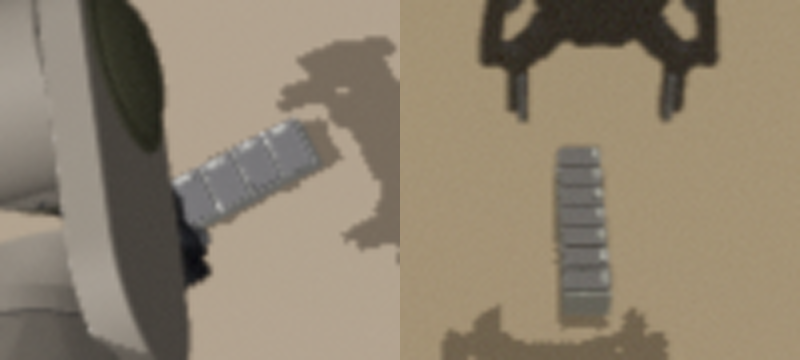

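Run:
```python
from h import *
R=np.array(env.observe()['tool_rot']);p=np.array(env.observe()['position'])
for k in (.009,.022):
  for s in(-1,1): print(k,s,(proj('scene',p+R@[s*.0465,0,k])-[250,90])*4+[400,0])
print(proj('scene',[.526,.2871,.0]));
```

```text
0.009 -1 [519.80047786 110.0956699 ]
0.009 1 [663.71098387 109.83197321]
0.022 -1 [519.41708866 125.93157389]
0.022 1 [662.07966349 125.7191544 ]
[295.12844191 150.36475414]
```

Request:
{"name": "arm_command", "arguments": {"steps": [{"delta_pos": [-3.5,2.5,-25],"dr": [0,0,0.4]},{"delta_pos": [0,0,-25],"dr": [0,0,0]},{"delta_pos": [0,0,-25],"dr": [0,0,0]},{"delta_pos": [0,0,-15],"dr": [0,0,0]},{"delta_pos": [0,0,-11],"dr": [0,0,0]},{"delta_pos": [0,0,0],"dr": [0,0,0]},{"delta_pos": [0,0,0],"dr": [0,0,0]}]}}

```text
time_s: 8.5
position: [0.5244, 0.2871, 0.0247]
tool_rot: [[0.877, 0.481, 0.002], [0.481, -0.877, 0.001], [0.002, 0.0, -1.0]]
ft_force: [-0.4, 0.3, 0.1]
grip_width: 0.0852
```

Request:
{"name": "arm_command", "arguments": {"steps": [{"delta_pos": [0,0,0],"dr": [0,0,0]},{"delta_pos": [0,0,0],"dr": [0,0,0]},{"delta_pos": [0,0,0],"dr": [0,0,0]},{"delta_pos": [0,0,0],"dr": [0,0,0]},{"delta_pos": [0,0,0],"dr": [0,0,0]},{"delta_pos": [0,0,0],"dr": [0,0,0]},{"delta_pos": [0,0,0],"dr": [0,0,0]},{"delta_pos": [0,0,0],"dr": [0,0,0]}], "grip": 0, "squeeze": 40}}

```text
time_s: 9.3
position: [0.5239, 0.287, 0.0238]
tool_rot: [[0.877, 0.481, 0.001], [0.481, -0.877, 0.0], [0.001, 0.0, -1.0]]
ft_force: [0.2, 0.8, 5.8]
grip_width: 0.031
```

Request:
{"name": "arm_command", "arguments": {"steps": [{"delta_pos": [0,0,0],"dr": [0,0,0]},{"delta_pos": [0,0,0],"dr": [0,0,0]},{"delta_pos": [0,0,6],"dr": [0,0,0]},{"delta_pos": [0,0,0],"dr": [0,0,0]},{"delta_pos": [0,0,0],"dr": [0,0,0]}], "grip": 0.55}}

```text
time_s: 9.8
position: [0.5237, 0.2869, 0.0295]
tool_rot: [[0.877, 0.481, 0.0], [0.481, -0.877, 0.0], [0.0, 0.0, -1.0]]
ft_force: [-0.5, 0.3, -0.4]
grip_width: 0.0468
```

Request:
{"name": "arm_command", "arguments": {"steps": [{"delta_pos": [0,0,0],"dr": [0,0,0]},{"delta_pos": [0,0,0],"dr": [0,0,0]},{"delta_pos": [0,0,0],"dr": [0,0,0]},{"delta_pos": [0,0,0],"dr": [0,0,0]},{"delta_pos": [0,0,0],"dr": [0,0,0]},{"delta_pos": [0,0,0],"dr": [0,0,0]}], "grip": 0, "squeeze": 40}}

```text
time_s: 10.4
position: [0.5237, 0.2869, 0.0295]
tool_rot: [[0.877, 0.481, 0.0], [0.481, -0.877, 0.0], [0.0, 0.0, -1.0]]
ft_force: [0.3, -0.0, 3.6]
grip_width: 0.0309
```

Request:
{"name": "arm_command", "arguments": {"steps": [{"delta_pos": [0,0,30],"dr": [0,0,0]},{"delta_pos": [0,0,40],"dr": [0,0,0]},{"delta_pos": [0,0,50],"dr": [0,0,0]},{"delta_pos": [2,-25,0],"dr": [0,0,-2.2]},{"delta_pos": [2,-25,0],"dr": [0,0,-2.2]},{"delta_pos": [2,-25,0],"dr": [0,0,-2.2]},{"delta_pos": [2,-25,0],"dr": [0,0,-2.2]},{"delta_pos": [2,-25,0],"dr": [0,0,-2.2]},{"delta_pos": [2,-25,0],"dr": [0,0,-2.2]},{"delta_pos": [2,-25,0],"dr": [0,0,-2.2]},{"delta_pos": [2,-25,0],"dr": [0,0,-2.2]},{"delta_pos": [2,-25,0],"dr": [0,0,-2.2]},{"delta_pos": [2,-25,0],"dr": [0,0,-2.2]},{"delta_pos": [2,-25,0],"dr": [0,0,-2.2]},{"delta_pos": [2,-25,0],"dr": [0,0,-2.2]},{"delta_pos": [2,-13,0],"dr": [0,0,-1.8]},{"delta_pos": [0,0,0],"dr": [0,0,0]},{"delta_pos": [0,0,0],"dr": [0,0,0]}]}}

```text
time_s: 12.2
position: [0.5494, -0.0255, 0.1491]
tool_rot: [[1.0, 0.01, -0.001], [0.01, -1.0, 0.001], [-0.001, -0.001, -1.0]]
ft_force: [0.2, -0.0, -0.1]
grip_width: 0.0311
```

Request:
{"name": "arm_command", "arguments": {"steps": [{"delta_pos": [0,0,0],"dr": [0,4,0]},{"delta_pos": [0,0,0],"dr": [0,4,0]},{"delta_pos": [0,0,0],"dr": [0,4,0]},{"delta_pos": [0,0,0],"dr": [0,4,0]},{"delta_pos": [0,0,0],"dr": [0,4,0]},{"delta_pos": [0,0,0],"dr": [0,0,0]},{"delta_pos": [0,0,0],"dr": [0,0,0]}]}}

```text
time_s: 12.9
position: [0.5496, -0.0252, 0.149]
tool_rot: [[0.94, 0.01, -0.341], [0.011, -1.0, -0.0], [-0.341, -0.003, -0.94]]
ft_force: [-0.7, 0.7, -0.6]
grip_width: 0.031
```

Request:
{"name": "arm_command", "arguments": {"steps": [{"delta_pos": [1,-0.8,-22],"dr": [0,0,0]},{"delta_pos": [0,0,-20],"dr": [0,0,0]},{"delta_pos": [0,0,0],"dr": [0,0,0]},{"delta_pos": [0,0,0],"dr": [0,0,0]}]}}

```text
time_s: 13.3
position: [0.5506, -0.0267, 0.1081]
tool_rot: [[0.94, 0.009, -0.341], [0.01, -1.0, -0.0], [-0.341, -0.003, -0.94]]
ft_force: [-0.7, 0.1, -0.0]
grip_width: 0.0313
```

Run:
```python
from h import *
s=snap('scene','s3.png');t=snap('top','t3.png')
a=cv2.resize(s[150:270,180:310],None,fx=4,fy=4,interpolation=cv2.INTER_CUBIC)
b=cv2.resize(t[150:270,200:280],None,fx=3.5,fy=3.5)
o=np.zeros((480,800,3),np.uint8);o[:,:520]=a;o[:420,520:]=b
cv2.imwrite('pics/c7.png',o); o=env.observe();print(o['position'],o['ft_force'],o['time_s'])
R=np.array(o['tool_rot']);p=np.array(o['position'])
for x in(-.016,.016):
  for y in(-.075,.075):
    P=p+R@[x,y,.0295]; print('org bottom',x,y,(proj('scene',P)-[180,150])*4)
```

```text
[ 0.55097937 -0.02687671  0.10858704] [ 0.3379789  -1.50533958 -1.24563505] 13.4
org bottom -0.016 -0.075 [284.26525605 135.60826089]
org bottom -0.016 0.075 [144.39181539 317.58941451]
org bottom 0.016 -0.075 [329.68240513 166.3208818 ]
org bottom 0.016 0.075 [193.79306094 351.67345012]
```

View pics/c7.png

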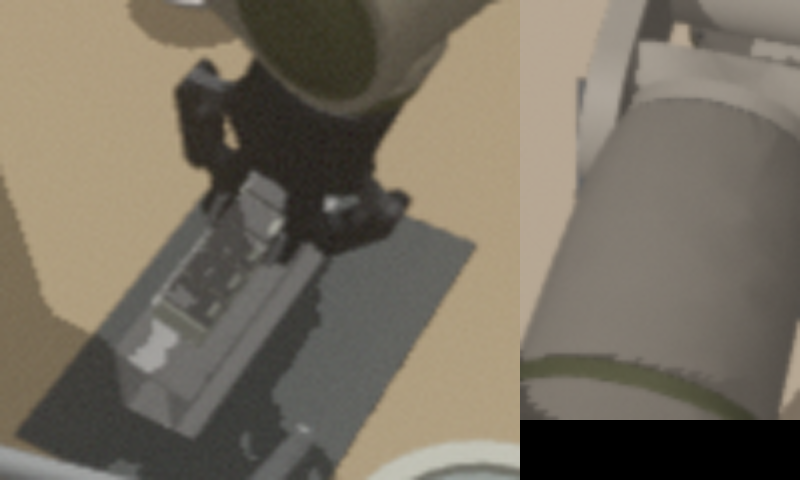

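Run:
```python
from h import *
s=cv2.imread('pics/s3.png'); f=10
a=cv2.resize(s[190:265,200:270],None,fx=f,fy=f,interpolation=cv2.INTER_CUBIC)
a=a[:,:700][:600] if 0 else cv2.resize(s[200:258,200:270],None,fx=f,fy=f,interpolation=cv2.INTER_CUBIC)
o=env.observe();R=np.array(o['tool_rot']);p=np.array(o['position'])
for z in(.0295,.0045):
  for x in(-.016,.016):
    u=(proj('scene',p+R@[x,.075,z])-[200,200]+.5)*f; print(z,x,u); cv2.circle(a,tuple(int(k) for k in u),3,(0,0,255),-1)
cv2.imwrite('pics/c8.png',a)
```

```text
0.0295 -0.016 [165.97953847 298.97353627]
0.0295 0.016 [289.48265235 384.1836253 ]
0.0045 -0.016 [190.2242163  246.84895092]
0.0045 0.016 [316.63577419 333.89321454]
```

View pics/c8.png

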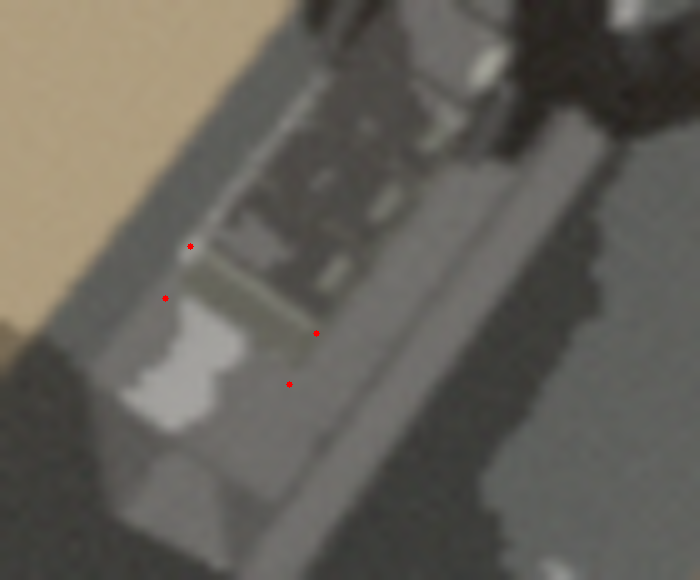

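Request:
{"name": "arm_command", "arguments": {"steps": [{"delta_pos": [-2.1,0,-5.6],"dr": [0,0,0]},{"delta_pos": [-2.1,0,-5.6],"dr": [0,0,0]},{"delta_pos": [-2.1,0,-5.6],"dr": [0,0,0]},{"delta_pos": [-2.1,0,-5.6],"dr": [0,0,0]},{"delta_pos": [0,0,0],"dr": [0,0,0]},{"delta_pos": [0,0,0],"dr": [0,0,0]}]}}

```text
time_s: 14.0
position: [0.5422, -0.027, 0.0848]
tool_rot: [[0.94, 0.009, -0.342], [0.009, -1.0, 0.0], [-0.342, -0.003, -0.94]]
ft_force: [-0.2, -0.2, -1.0]
grip_width: 0.0309
```

Request:
{"name": "arm_command", "arguments": {"steps": [{"delta_pos": [-0.7,0,-1.9],"dr": [0,0,0]},{"delta_pos": [0,0,0],"dr": [0,0,0]},{"delta_pos": [0,0,0],"dr": [0,0,0]}]}}

```text
time_s: 14.3
position: [0.5416, -0.0269, 0.0831]
tool_rot: [[0.94, 0.009, -0.342], [0.009, -1.0, -0.0], [-0.342, -0.003, -0.94]]
ft_force: [0.2, -1.2, -0.7]
grip_width: 0.0308
```

Request:
{"name": "arm_command", "arguments": {"steps": [{"delta_pos": [-0.7,0,-1.9],"dr": [0,0,0]},{"delta_pos": [0,0,0],"dr": [0,0,0]},{"delta_pos": [0,0,0],"dr": [0,0,0]}]}}

```text
time_s: 14.6
position: [0.5408, -0.0269, 0.0811]
tool_rot: [[0.94, 0.009, -0.342], [0.009, -1.0, 0.0], [-0.342, -0.003, -0.94]]
ft_force: [0.1, -0.6, -1.2]
grip_width: 0.0309
```

Request:
{"name": "arm_command", "arguments": {"steps": [{"delta_pos": [-0.5,0,-1.4],"dr": [0,0,0]},{"delta_pos": [0,0,0],"dr": [0,0,0]},{"delta_pos": [0,0,0],"dr": [0,0,0]}]}}

```text
time_s: 14.9
position: [0.5403, -0.0269, 0.0797]
tool_rot: [[0.94, 0.009, -0.342], [0.009, -1.0, 0.0], [-0.342, -0.003, -0.94]]
ft_force: [0.3, 0.0, -0.9]
grip_width: 0.0313
```

Request:
{"name": "arm_command", "arguments": {"steps": [{"delta_pos": [-0.3,0,-0.9],"dr": [0,0,0]},{"delta_pos": [0,0,0],"dr": [0,0,0]},{"delta_pos": [0,0,0],"dr": [0,0,0]}]}}

```text
time_s: 15.2
position: [0.54, -0.0269, 0.0788]
tool_rot: [[0.94, 0.009, -0.342], [0.009, -1.0, 0.0], [-0.342, -0.003, -0.94]]
ft_force: [-0.3, 0.4, -1.1]
grip_width: 0.0309
```

Request:
{"name": "arm_command", "arguments": {"steps": [{"delta_pos": [-0.3,0,-0.9],"dr": [0,0,0]},{"delta_pos": [0,0,0],"dr": [0,0,0]},{"delta_pos": [0,0,0],"dr": [0,0,0]}]}}

```text
time_s: 15.5
position: [0.54, -0.0269, 0.0787]
tool_rot: [[0.94, 0.009, -0.341], [0.009, -1.0, -0.0], [-0.341, -0.003, -0.94]]
ft_force: [1.5, 0.7, 4.8]
grip_width: 0.0311
```

Request:
{"name": "arm_command", "arguments": {"steps": [{"delta_pos": [-0.2,0,-0.5],"dr": [0,0,0]},{"delta_pos": [0,0,0],"dr": [0,0,0]},{"delta_pos": [0,0,0],"dr": [0,0,0]}]}}

```text
time_s: 15.8
position: [0.54, -0.0269, 0.0787]
tool_rot: [[0.94, 0.009, -0.34], [0.009, -1.0, -0.0], [-0.34, -0.003, -0.94]]
ft_force: [0.9, 1.0, 9.8]
grip_width: 0.0311
```

Request:
{"name": "arm_command", "arguments": {"steps": [{"delta_pos": [0.4,0,1.1],"dr": [0,0,0]},{"delta_pos": [1.9,0,-0.7],"dr": [0,0,0]},{"delta_pos": [1.9,0,-0.7],"dr": [0,0,0]},{"delta_pos": [1.9,0,-0.7],"dr": [0,0,0]},{"delta_pos": [0,0,0],"dr": [0,0,0]},{"delta_pos": [0,0,0],"dr": [0,0,0]}]}}

```text
time_s: 16.4
position: [0.546, -0.027, 0.0766]
tool_rot: [[0.94, 0.009, -0.341], [0.009, -1.0, -0.0], [-0.341, -0.003, -0.94]]
ft_force: [1.1, -0.1, 4.3]
grip_width: 0.0312
```

Request:
{"name": "arm_command", "arguments": {"steps": [{"delta_pos": [0.9,0,-0.35],"dr": [0,0,0]},{"delta_pos": [0,0,0],"dr": [0,0,0]},{"delta_pos": [0,0,0],"dr": [0,0,0]}]}}

```text
time_s: 16.7
position: [0.5466, -0.027, 0.0763]
tool_rot: [[0.94, 0.009, -0.342], [0.009, -1.0, -0.0], [-0.342, -0.003, -0.94]]
ft_force: [-0.2, -0.4, 5.8]
grip_width: 0.0309
```

Request:
{"name": "arm_command", "arguments": {"steps": [{"delta_pos": [0.9,0,-0.35],"dr": [0,0,0]},{"delta_pos": [0,0,0],"dr": [0,0,0]},{"delta_pos": [0,0,0],"dr": [0,0,0]}]}}

```text
time_s: 17.0
position: [0.5475, -0.027, 0.076]
tool_rot: [[0.94, 0.009, -0.342], [0.009, -1.0, -0.0], [-0.342, -0.003, -0.94]]
ft_force: [-0.3, -0.5, 6.2]
grip_width: 0.0308
```

Request:
{"name": "arm_command", "arguments": {"steps": [{"delta_pos": [0.9,0,-0.35],"dr": [0,0,0]},{"delta_pos": [0,0,0],"dr": [0,0,0]},{"delta_pos": [0,0,0],"dr": [0,0,0]}]}}

```text
time_s: 17.3
position: [0.5484, -0.027, 0.0757]
tool_rot: [[0.94, 0.009, -0.342], [0.009, -1.0, -0.0], [-0.342, -0.003, -0.94]]
ft_force: [0.3, 0.3, 6.8]
grip_width: 0.031
```

Request:
{"name": "arm_command", "arguments": {"steps": [{"delta_pos": [0.9,0,-0.35],"dr": [0,0,0]},{"delta_pos": [0,0,0],"dr": [0,0,0]},{"delta_pos": [0,0,0],"dr": [0,0,0]}]}}

```text
time_s: 17.6
position: [0.5489, -0.027, 0.0755]
tool_rot: [[0.939, 0.008, -0.343], [0.009, -1.0, -0.0], [-0.343, -0.003, -0.939]]
ft_force: [-2.6, 0.4, 7.2]
grip_width: 0.0308
```

Request:
{"name": "arm_command", "arguments": {"steps": [{"delta_pos": [0.9,0,-0.35],"dr": [0,0,0]},{"delta_pos": [0,0,0],"dr": [0,0,0]},{"delta_pos": [0,0,0],"dr": [0,0,0]}]}}

```text
time_s: 17.9
position: [0.5491, -0.0269, 0.0754]
tool_rot: [[0.939, 0.008, -0.345], [0.009, -1.0, 0.0], [-0.345, -0.003, -0.939]]
ft_force: [-5.6, -0.2, 11.6]
grip_width: 0.0308
```

Request:
{"name": "arm_command", "arguments": {"steps": [{"delta_pos": [-1,0,0.9],"dr": [0,0,0]},{"delta_pos": [0,0,0],"dr": [0,0,0]}]}}

```text
time_s: 18.1
position: [0.5488, -0.027, 0.0755]
tool_rot: [[0.939, 0.009, -0.343], [0.009, -1.0, 0.0], [-0.343, -0.003, -0.939]]
ft_force: [-2.2, -0.1, 3.3]
grip_width: 0.031
```

Request:
{"name": "arm_command", "arguments": {"steps": [{"delta_pos": [0,0,0],"dr": [0,0,0]},{"delta_pos": [0,0,0],"dr": [0,0,0]},{"delta_pos": [0,0,0],"dr": [0,0,0]},{"delta_pos": [0,0,0],"dr": [0,0,0]},{"delta_pos": [0,0,0],"dr": [0,0,0]},{"delta_pos": [0,0,0],"dr": [0,0,0]}], "grip": 0.55}}

```text
time_s: 18.7
position: [0.5491, -0.0269, 0.0755]
tool_rot: [[0.94, 0.009, -0.342], [0.009, -1.0, 0.0], [-0.342, -0.003, -0.94]]
ft_force: [-0.1, 0.3, 0.7]
grip_width: 0.0469
```

Request:
{"name": "arm_command", "arguments": {"steps": [{"delta_pos": [3.4,0,9.4],"dr": [0,0,0]},{"delta_pos": [6.8,0,18.8],"dr": [0,0,0]},{"delta_pos": [10,0,28],"dr": [0,0,0]},{"delta_pos": [0,0,40],"dr": [0,0,0]},{"delta_pos": [-20,20,40],"dr": [0,-4,0]},{"delta_pos": [-20,20,40],"dr": [0,-4,0]},{"delta_pos": [-20,20,50],"dr": [0,-4,0]},{"delta_pos": [-30,40,0],"dr": [0,-4,0]},{"delta_pos": [-30,40,0],"dr": [0,-4,0]},{"delta_pos": [-30,40,0],"dr": [0,0,0]},{"delta_pos": [-20,40,0],"dr": [0,0,0]},{"delta_pos": [0,40,0],"dr": [0,0,0]},{"delta_pos": [0,40,0],"dr": [0,0,0]},{"delta_pos": [0,0,0],"dr": [0,0,0]}]}}

```text
time_s: 20.1
position: [0.4012, 0.2738, 0.296]
tool_rot: [[1.0, 0.014, 0.001], [0.014, -1.0, 0.001], [0.001, -0.001, -1.0]]
ft_force: [0.5, -0.6, 0.9]
grip_width: 0.0471
```

Run:
```python
from h import *
t=snap('top','t4.png'); s=snap('scene','s4.png')
a=cv2.resize(t[165:245,215:325],None,fx=4,fy=4,interpolation=cv2.INTER_CUBIC)
b=cv2.resize(t[50:230,320:430],(220,360))
c=cv2.resize(s[190:270,190:270],None,fx=3,fy=3,interpolation=cv2.INTER_CUBIC)
o=np.zeros((570,680,3),np.uint8);o[:320,:440]=a;o[:360,440:660]=b;o[325:565,:240]=c
cv2.imwrite('pics/c9.png',o); o=env.observe();print(o['position'],o['tool_rot'],o['time_s'])
```

```text
[0.40167264 0.27087428 0.29569902] [[ 9.99938050e-01  1.11261205e-02  3.26383123e-04]
 [ 1.11261758e-02 -9.99938088e-01 -1.68092875e-04]
 [ 3.24492694e-04  1.71713858e-04 -9.99999933e-01]] 20.2
```

View pics/c9.png

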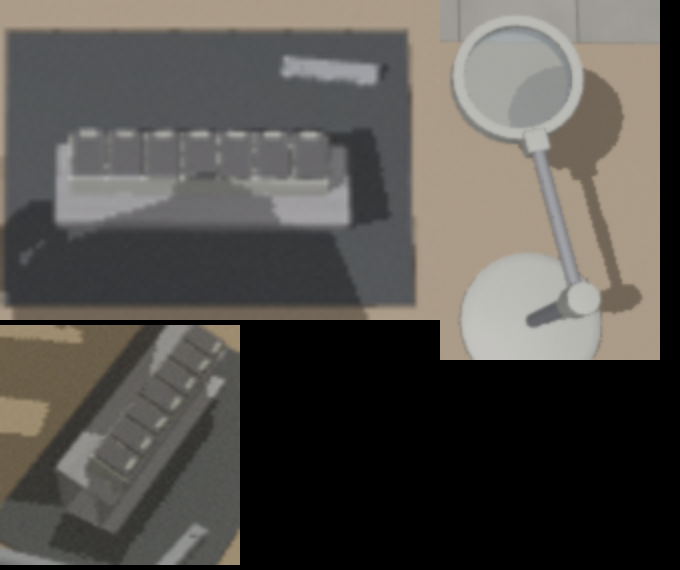

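Run:
```python
from h import *
c=[ray('top',215+u/4,165+v/4,.0715) for u,v in((70,155),(330,155))];print('org ends',c, np.mean(c,0))
c=[ray('top',215+u/4,165+224/4,.0586) for u in(55,350)];print('stand',np.mean(c,0))
l=ray('top',359,89,.197);h=ray('top',391.5,199,.219);print(l,h)
d=l-h;print(np.linalg.norm(d[:2]),np.degrees(np.arctan2(d[0],d[1])))
```

```text
org ends [array([0.54320007, 0.05015356, 0.0715    ]), array([ 0.5450245 , -0.09883003,  0.0715    ])] [ 0.54411229 -0.02433824  0.0715    ]
stand [ 0.50565905 -0.02640354  0.0586    ]
[ 0.77242281 -0.21597843  0.197     ] [ 0.5380685  -0.26812186  0.219     ]
0.24008515528966057 77.45612156157493
```

Request:
{"name": "arm_command", "arguments": {"steps": [{"delta_pos": [15.3,-32.2,0],"dr": [0,0,-4.9]},{"delta_pos": [15.3,-32.2,0],"dr": [0,0,-4.9]},{"delta_pos": [15.3,-32.2,0],"dr": [0,0,-4.9]},{"delta_pos": [15.3,-32.2,0],"dr": [0,0,-4.9]},{"delta_pos": [15.3,-32.2,0],"dr": [0,0,-4.9]},{"delta_pos": [15.3,-32.2,0],"dr": [0,0,-4.9]},{"delta_pos": [15.3,-32.2,0],"dr": [0,0,-4.9]},{"delta_pos": [15.3,-32.2,0],"dr": [0,0,-4.9]},{"delta_pos": [15.3,-32.2,0],"dr": [0,0,-4.9]},{"delta_pos": [15.3,-32.2,0],"dr": [0,0,-4.9]},{"delta_pos": [15.3,-32.2,0],"dr": [0,0,-4.9]},{"delta_pos": [15.3,-32.2,0],"dr": [0,0,-4.9]},{"delta_pos": [15.3,-32.2,0],"dr": [0,0,-4.9]},{"delta_pos": [15.3,-32.2,0],"dr": [0,0,-4.9]},{"delta_pos": [15.3,-32.2,0],"dr": [0,0,-4.9]},{"delta_pos": [15.3,-32.2,0],"dr": [0,0,-4.9]},{"delta_pos": [0,0,0],"dr": [0,0,0]},{"delta_pos": [0,0,0],"dr": [0,0,0]}], "grip": 0.75}}

```text
time_s: 22.0
position: [0.6459, -0.2464, 0.2951]
tool_rot: [[0.209, -0.978, -0.001], [-0.978, -0.209, 0.0], [-0.001, 0.001, -1.0]]
ft_force: [-0.4, 0.6, -0.6]
grip_width: 0.0637
```

Request:
{"name": "arm_command", "arguments": {"steps": [{"delta_pos": [1,1,-30],"dr": [0,0,0]},{"delta_pos": [0,0,-30],"dr": [0,0,0]},{"delta_pos": [0,0,-28],"dr": [0,0,0]},{"delta_pos": [0,0,0],"dr": [0,0,0]}]}}

```text
time_s: 22.4
position: [0.646, -0.2425, 0.2042]
tool_rot: [[0.211, -0.977, -0.006], [-0.977, -0.211, 0.004], [-0.005, 0.005, -1.0]]
ft_force: [0.9, 1.1, -0.6]
grip_width: 0.0642
```

Request:
{"name": "arm_command", "arguments": {"steps": [{"delta_pos": [0,0,0],"dr": [0,0,0]},{"delta_pos": [0,0,0],"dr": [0,0,0]},{"delta_pos": [0,0,0],"dr": [0,0,0]},{"delta_pos": [0,0,0],"dr": [0,0,0]}], "grip": 0.3}}

```text
time_s: 22.8
position: [0.6479, -0.2438, 0.2085]
tool_rot: [[0.21, -0.978, 0.002], [-0.978, -0.21, -0.001], [0.001, -0.001, -1.0]]
ft_force: [0.1, 1.1, 0.8]
grip_width: 0.0252
```

Run:
```python
from h import *
H=np.array([.540,-.269])
p=lambda d:H+.11*np.array([np.sin(np.radians(d)),np.cos(np.radians(d))])
o=env.observe();prev=o['position'][:2]; print(o['position'],o['ft_force'],np.degrees(np.arctan2(o['tool_rot'][1][0],o['tool_rot'][0][0])))
for d in range(74,-4,-4): q=p(d); print(d,np.round((q-prev)*1000,1)); prev=q
```

```text
[ 0.64787671 -0.24379468  0.20847025] [0.07255047 1.13846922 0.82624186] -77.85599075821793
74 [-2.1  5.1]
70 [-2.4  7.3]
66 [-2.9  7.1]
62 [-3.4  6.9]
58 [-3.8  6.6]
54 [-4.3  6.4]
50 [-4.7  6.1]
46 [-5.1  5.7]
42 [-5.5  5.3]
38 [-5.9  4.9]
34 [-6.2  4.5]
30 [-6.5  4.1]
26 [-6.8  3.6]
22 [-7.   3.1]
18 [-7.2  2.6]
14 [-7.4  2.1]
10 [-7.5  1.6]
6 [-7.6  1.1]
2 [-7.7  0.5]
-2 [-7.7  0. ]
```

Request:
{"name": "arm_command", "arguments": {"steps": [{"delta_pos": [-2.1,5.1,-2],"dr": [0,0,4]},{"delta_pos": [-2.4,7.3,0],"dr": [0,0,4]},{"delta_pos": [-2.9,7.1,0],"dr": [0,0,4]},{"delta_pos": [-3.4,6.9,0],"dr": [0,0,4]},{"delta_pos": [-3.8,6.6,0],"dr": [0,0,4]},{"delta_pos": [-4.3,6.4,0],"dr": [0,0,4]},{"delta_pos": [-4.7,6.1,0],"dr": [0,0,4]},{"delta_pos": [-5.1,5.7,0],"dr": [0,0,4]},{"delta_pos": [-5.5,5.3,0],"dr": [0,0,4]},{"delta_pos": [-5.9,4.9,0],"dr": [0,0,4]},{"delta_pos": [-6.2,4.5,0],"dr": [0,0,4]},{"delta_pos": [-6.5,4.1,0],"dr": [0,0,4]},{"delta_pos": [-6.8,3.6,0],"dr": [0,0,4]},{"delta_pos": [-7,3.1,0],"dr": [0,0,4]},{"delta_pos": [-7.2,2.6,0],"dr": [0,0,4]},{"delta_pos": [-7.4,2.1,0],"dr": [0,0,4]},{"delta_pos": [-7.5,1.6,0],"dr": [0,0,4]},{"delta_pos": [-7.6,1.1,0],"dr": [0,0,4]},{"delta_pos": [-7.7,0.5,0],"dr": [0,0,4]},{"delta_pos": [0,0,0],"dr": [0,0,0]}]}}

```text
time_s: 24.8
position: [0.5433, -0.1591, 0.2059]
tool_rot: [[0.999, -0.032, 0.001], [-0.032, -0.999, -0.0], [0.001, 0.0, -1.0]]
ft_force: [0.5, 0.3, 0.5]
grip_width: 0.0256
```

Request:
{"name": "arm_command", "arguments": {"steps": [{"delta_pos": [-4,0,0],"dr": [0,0,2]},{"delta_pos": [-4,0,0],"dr": [0,0,2]},{"delta_pos": [0,0,0],"dr": [0,0,0]},{"delta_pos": [0,0,0],"dr": [0,0,0]},{"delta_pos": [0,0,0],"dr": [0,0,0]}]}}

```text
time_s: 25.3
position: [0.5359, -0.1592, 0.2054]
tool_rot: [[0.999, 0.036, 0.0], [0.036, -0.999, -0.0], [0.0, 0.0, -1.0]]
ft_force: [0.3, -0.6, 0.3]
grip_width: 0.0258
```

Request:
{"name": "arm_command", "arguments": {"steps": [{"delta_pos": [0,0,0],"dr": [0,0,0]},{"delta_pos": [0,0,0],"dr": [0,0,0]},{"delta_pos": [0,0,0],"dr": [0,0,0]},{"delta_pos": [0,0,25],"dr": [0,0,0]},{"delta_pos": [0,0,40],"dr": [0,0,0]},{"delta_pos": [0,0,40],"dr": [0,0,0]},{"delta_pos": [-35,-20,0],"dr": [0,0,0]},{"delta_pos": [-40,-25,0],"dr": [0,0,0]},{"delta_pos": [-40,-25,0],"dr": [0,0,0]},{"delta_pos": [-40,-40,0],"dr": [0,0,0]},{"delta_pos": [0,-40,0],"dr": [0,0,0]},{"delta_pos": [0,-40,0],"dr": [0,0,0]},{"delta_pos": [0,0,0],"dr": [0,0,0]},{"delta_pos": [0,0,0],"dr": [0,0,0]}], "grip": 0.7}}

```text
time_s: 26.7
position: [0.3851, -0.3449, 0.3099]
tool_rot: [[0.999, 0.036, -0.0], [0.036, -0.999, 0.001], [-0.0, -0.001, -1.0]]
ft_force: [-0.0, 0.6, 0.2]
grip_width: 0.0596
```

Run:
```python
from h import *
t=snap('top','t5.png'); s=snap('scene','s5.png')
a=cv2.resize(t[140:250,200:410],None,fx=3.6,fy=3.6,interpolation=cv2.INTER_CUBIC)
o=np.zeros((590,756,3),np.uint8);o[:396]=a;o[398:590,:256]=s[::2,::2];o[398:590,260:516]=t[::2,::2]
cv2.imwrite('pics/c10.png',o); o=env.observe();print(o['position'],o['ft_force'],o['time_s'])
```

```text
[ 0.38545203 -0.34369413  0.31038366] [ 0.5625694   0.43363048 -0.48499004] 26.8
```

View pics/c10.png

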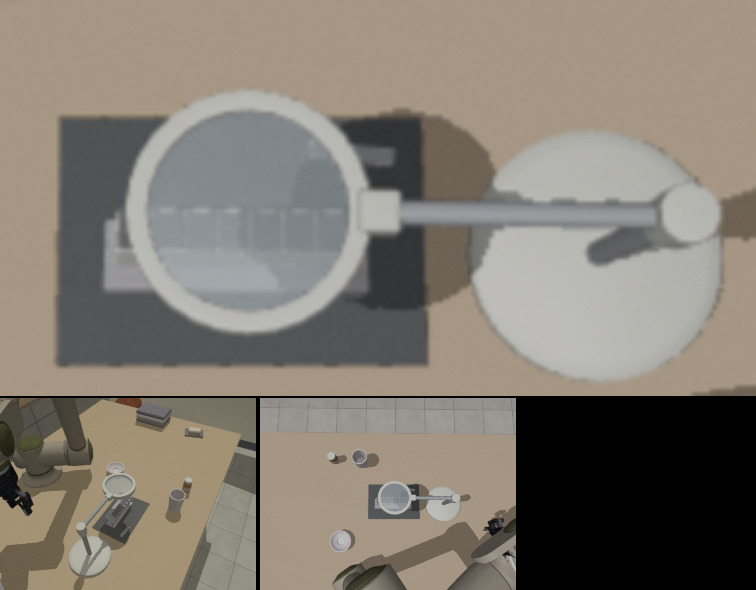

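Run:
```python
from h import *
print(ray('top',200+248/3.6,140+211/3.6,.195)[:2]-[.5365,-.0243]); 
print(np.abs(cv2.imread('pics/t5.png').astype(int)-cv2.imread('pics/t0.png' if 0 else 'pics/top0.png'))[90:140,130:220].max())
env.close_job()
```

```text
[ 0.00269355 -0.00497872]
7
the job is handed in; nothing more can be done
```

I swung the lamp arm clear and set the organiser on the slope. I then swung the arm back over it and handed the job in at about 27 s of the 62 s allowed. The job gave no verdict, so everything below comes from my own camera measurements.

- **Lamp swung clear:** I pushed the arm clockwise with the open fingers either side of the tube. The lens ended about 0.3 m from the stand.
- **Organiser placed:** I regripped it 6 mm higher, because the fingertips were pressing on the counter the first time. With the tool tilted 20° I lowered it until it touched the slope. I then slid it down until the tabs resisted with about 5 N and let go. The pictures show it lying flat, in line and against the tabs, about 2 mm off centre lengthwise.
- **Lens centred:** I swung the arm back to about 0 rad. The lens is roughly 6 mm from the organiser's centre, within the 25 mm limit. The arm was not re-measured for movement afterwards.
- **Bystanders:** The image around the tumbler and pill bottle is unchanged. The dish and nail clipper look to be where they started, but I did not measure them. The robot was left clear of everything.

**Camera disagreement:** The two cameras differed by about 5 mm in x. I used their mean, which agreed with where the gripper centred itself on the organiser. The slope and tab contacts settled the rest.

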